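# Lock the sugar caddy into its bay with the cam knob under the riser

### The arm

A 6-joint arm with a two-finger parallel gripper is mounted at the origin on a cart in front of the work surface, level with it; the furniture and walls round the work are solid. World frame = base frame: x ahead of the robot, y to its left, z up, the work surface at z = 0. Lengths are in m, angles in degrees, forces in N, time in s.
With the tool pointing down it reaches from about 0.25 to 0.8 m from the base axis. Payload 8.5 kg.
Tool frame: the origin (TCP) lies midway between the tips of the shut fingers; the grasp point (between the pads) lies arm.pinch_z behind it (arm.pinch_z is the distance from the TCP to the grasp point, in m); z points along the fingers, y is the line along which they close (so a half turn about z gives the same grasp; the last joint's range is limited). The gripper opens to 85 mm and grips with 20 to 120 N. Pads are 22 mm wide; open, the fingers measure 114 mm over their backs; the gripper's body (76 mm by 85 mm) begins 54 mm behind the grasp point. The pads swing forward as they close: fully open they stand 13 mm farther back than shut.
Start: joints at [75.802, 13.648, -0.773, 75.585, 0, 90], TCP at [0.129, 0.509, 0.203] pointing down, gripper open.
Joint ranges: [-152.45, 152.45], [-59.26, 108.67], [-65.41, 83.53], [-104.44, 129.93], [-82.83, 76.93], [-180, 180]. Speed limits (degrees/s): [127.2, 127.2, 159.86, 180, 180, 180].

### API

Orientations are given as a 3x3 rotation matrix whose columns are the frame's x, y, z axes.
In Python, from workcell import arm gives the robot as it stands.
- The arm moves only by the tool step_arm, never from a script. Its argument "deltas" is a list of rows, each an object with "translation": the shift along the tool's x, y, z in units of 50 mm (1.0 is 50 mm), a list of three; "delta_rot": the turn, a rotation vector about the tool's x, y, z in units of 10 degrees (1.0 is 10 degrees), a list of three; "fingers": the opening, from -1 (shut) to 1 (fully open). In form: [{"translation": [x, y, z], "delta_rot": [ax, ay, az], "fingers": fingers}, ...]. A call has 1 to 12 rows; each row shifts and turns the commanded pose from where the row before left it, along the tool's axes as they then stand; what a row does not reach is not made up. A row lasts 1/8 s, in which the tool goes at most 62.5 mm and 10.7 degrees, less where a joint would pass 70% of its speed; a pose out of reach is approached as far as the arm can. A call is refused whole if a number of a shift passes 1 or a number of a turn 1, either way. A call with a gripper value outside its range is refused whole. The fingers move at their own pace and stop on an object; "force" is the grip in N (left out, the last holds). Time passes only in rows, so rows that do not move let the fingers close. It gives the time, the measured TCP pose, the force, the opening and the grip force at its end, in the units of the state.
- arm.sense(): the state, without advancing time (a new reading comes with each control period).
- arm.camera(name): name is "side" or "top" or "wrist"; returns the picture (384x512x3 uint8, red, green, blue); there is no depth.
- arm.camera_model(name): a dict with "camera_matrix" (3x3 intrinsics, pixels), "R" (3x3) and "t" (3): a world point X has camera coordinates R X + t. Camera axes: x right, y down, z forward; pixel columns grow to the right and rows downward; lengths in m; the calibration is good to about 2 mm. The wrist camera is an equidistant fisheye: a pixel r from the principal point sees the ray r / f radians off the axis. A picture is of the moment at which its call begins: read the wrist's pose just before it. camera_model takes no time and is no camera call; for the wrist camera it gives the pose at the moment of the call.
- arm.job_done(): hands the job in; it is judged then, once.
Trained networks look in the newest picture that a camera, given by its name, has taken for a name from the list of things; names that differ only in an ending like _2 or _b are one class to them, and where a whole thing is asked for, a point or a joint stands for the part that bears it (a point fixed in the world has none). Each returns a list of dicts, best first, with "p" (0 to 1); they miss things now and then, are a little off and sometimes report something else, mostly with a low value. They report only what shows in the picture. A call takes as long as a camera call. They do not tell look-alikes from the thing itself.
- arm.search_frame(target, camera): "bbox" ([left, top, width, height] in pixels, round what is visible of it).
- arm.trace(target, camera): "mask" (384x512 bool, what is visible of it) and "bbox" ([left, top, width, height] in pixels, round what is visible of it).
- arm.place_of(target, camera): "at" ([column, row] in pixels: a listed point, or the origin of a listed thing).
The state is a dict: "clock": time; "q": joint angles; "qd": joint speeds; "joint_efforts": joint torques, N m; "position": TCP position; "ee_rot": TCP orientation; "contact_force": force on the tool from outside, world axes, zero at the start; "moment": the same for the moment, N m; "grip_width": finger opening in m; "finger_force": force on a finger pad.
Only numpy, scipy, OpenCV 4.12 (cv2) and the standard library are available. Lean on these libraries where they do the work, as an engineer would, in place of code of your own. Each camera call takes 0.05 s, during which the arm holds its last target. There are 200 camera calls.

### The job

The rolling worktable is about to be wheeled away: stand the sugar caddy in its bay under the front of the little riser shelf, lengthwise and pushed fully home against the back stop. Then turn the cam knob on the shelf's underside counter-clockwise (seen from above) by its lever until the cam grips the caddy firmly against the side rail, snug but never forced, as the ceramic chips, and let go; leave the other things alone.

Things in the scene. Friction and masses are not known exactly. Their poses are not given: they have to be found in the camera images.
- sugar_caddy: White ceramic caddy holding upright paper sachets. Ceramic 52 mm wide (own x), 76 long (own y), 52 high, long sides scooped to 41 mm; sachets reach 71 mm; 0.24 kg. Origin: centre of underside, z up. Starts on the open table; grasp from above across the 52 mm width, pads 10 to 40 mm above the table. Either end may go in first.
- riser: Small fixed shelf: wooden board, underside 90 and top 102 mm above the table, on two steel legs. Origin: on the table right below the knob's axis; x points into the bay, away from the robot, y left. In this frame the board spans x -12 to 100, y -103 to 58 mm. The bay lies between the cam (left) and a 42 mm high rail (right), open to the front, with a back stop whose face is at x = 28 mm.
- bay_home (a point): Where the caddy's origin belongs when it is home, its 76 mm length along the riser's x: on the table, riser frame x -10, y -40 mm. Its front end then sticks out 36 mm in front of the board, for the fingertips to push on. With the knob open it goes in along this line freely. It need not stay on the line: the cam pushes it a few mm right, to the rail.
- rail_front (a point): Front end of the straight face of the right-hand rail at its outermost setting: riser frame x -40, y -74.5 mm, 20 mm up. The real face stands 0 to 6 mm further left, different each time and not told; rubber-backed, it gives only 0.03 mm per newton. From x = -40 to -58 mm it flares outward as a lead-in.
- cam_knob (a joint): Turn of the black knob under the board, vertical axis, rad, 0 (open) to 2.0; grows counter-clockwise from above (lever sweeps from left to right). Starts at 0 to 0.25. Its cam, 8 to 32 mm above the table, reaches 20 + 10*cos(2.9 - q) mm to the right of the axis. It begins to squeeze the caddy on the rail somewhere from 0.95 to 1.65 rad, stiffening within 0.2 rad, and holds when let go.
- knob_post (a point): Upright post, 16 mm thick, top 106 mm above the table, on the end of the knob's lever (lever top 86 mm up), 88 mm from its axis; this point is on its axis, 95 mm up. At value q it lies 0.96 - q rad left of the riser's -x, seen from the knob's axis. A free turn takes 1 to 2 N at the post; as the cam squeezes, each newton more adds 4 to 6 N on the caddy. 6 N is snug, over 10 N is forcing.
- glass_stopper: Small glass stopper, 29 mm wide, 40 mm high; bystander. Origin: centre of its underside.
- probe_thermometer: Pocket dial thermometer with a 140 mm probe lying on the table; bystander. Origin: centre of its underside.
- tape_roll: White ribbon spool, 58 mm across, 18 mm high, lying flat; bystander. Origin: centre of its underside.
- cutter_star: Tin star cookie cutter, 62 mm across, 23 mm high; bystander. Origin: centre of its underside.
Mind the look-alikes: they are no part of the job. What is shaped like the sugar_caddy but turquoise is not meant.

How it is judged:
By the outcome, as a careful person would: the job done as asked, in the order asked, and still so for the second after the job is handed in, with the robot touching nothing.
It also fails if it takes over 72 s, if anything falls off the work surface, if the arm or the gripper's body presses on something with over 40 N, if the wrist force passes 120 N, or if a joint passes its speed limit or range.

## Working session

There is one attempt and no reset: what is moved stays moved. The work goes in short steps, Python scripts to look and compute and a tool call to move; the robot and the scene stay as the last step left them, time stands still between calls to the robot, and variables do not carry over. Pictures are saved under pics/ and viewed, at most 10 in all, crops included, and the job is handed in when it is done.

Besides the shell and the picture viewer there is one more tool, called after "Request:" as name(argument=value, ...), one argument or row to a line, values as JSON. step_arm: Moves the arm, as the interface text tells. Its arguments: {"type":"object","properties":{"deltas":{"type":"array","items":{"type":"object","properties":{"translation":{"type":"array","items":{"type":"number"}},"delta_rot":{"type":"array","items":{"type":"number"}},"fingers":{"type":"number"}}}},"force":{"type":"number"}},"required":["deltas"]}

```bash
mkdir -p pics; cat > h.py <<'E'
import numpy as np, cv2
from workcell import arm
def ray(cam,px):
    m=arm.camera_model(cam);K=np.array(m["camera_matrix"]);R=np.array(m["R"]);t=np.array(m["t"])
    x=(px[0]-K[0,2])/K[0,0];y=(px[1]-K[1,2])/K[1,1]
    if cam=="wrist":
        r=np.hypot(x,y);d=np.array([np.sin(r)*x/max(r,1e-9),np.sin(r)*y/max(r,1e-9),np.cos(r)])
    else: d=np.array([x,y,1.])
    return -R.T@t,R.T@d
def atz(cam,px,z):
    c,d=ray(cam,px);return c+d*(z-c[2])/d[2]
def proj(cam,X):
    m=arm.camera_model(cam);K=np.array(m["camera_matrix"]);p=np.array(m["R"])@np.array(X)+np.array(m["t"])
    if cam=="wrist":
        r=np.hypot(p[0],p[1]);a=np.arctan2(r,p[2]);u=p[:2]/r*a
    else:u=p[:2]/p[2]
    return K[0,0]*u[0]+K[0,2],K[1,1]*u[1]+K[1,2]
def tri(a,b):
    (c1,d1),(c2,d2)=a,b
    A=np.c_[d1,-d2];s=np.linalg.lstsq(A,c2-c1,rcond=None)[0]
    p,q=c1+s[0]*d1,c2+s[1]*d2
    return (p+q)/2,np.linalg.norm(p-q)
def save(cam,name):
    im=arm.camera(cam);cv2.imwrite("pics/"+name,cv2.cvtColor(im,cv2.COLOR_RGB2BGR));return im
E
cat > a.py <<'E'
from h import *
np.set_printoptions(precision=4,suppress=True)
a=save("top","t0.png");b=save("side","s0.png")
cv2.imwrite("pics/both0.png",cv2.cvtColor(np.vstack([a,b])[:, :],cv2.COLOR_RGB2BGR))
print("pinch",arm.pinch_z,arm.sense()["contact_force"])
for c in("top","side"):
    print(c,"cam at",ray(c,(0,0))[0])
    for n in("sugar_caddy","riser","bay_home","rail_front","cam_knob","knob_post","glass_stopper","probe_thermometer","tape_roll","cutter_star"):
        try:print(n,[(round(d["p"],2),np.round(d["at"],1).tolist()) for d in arm.place_of(n,c)][:4])
        except Exception as e:print(n,e)
print(arm.sense()["clock"])
E
python3 a.py
```

```text
pinch 0.0187 [-0.4978  0.9109 -0.2008]
top cam at [0.3131 0.0265 1.2463]
sugar_caddy [(0.91, [332.9, 129.7]), (0.65, [328.6, 238.4])]
riser [(0.97, [232.1, 187.7])]
bay_home [(0.63, [247.8, 188.4]), (0.36, [207.4, 204.7])]
rail_front [(0.73, [266.2, 195.1])]
cam_knob it knows: bay_home, cutter_star, glass_stopper, knob_post, probe_thermometer, rail_front, riser, sugar_caddy, tape_roll
knob_post [(0.85, [205.4, 204.1])]
glass_stopper [(0.39, [347.4, 175.1])]
probe_thermometer [(0.48, [304.7, 163.5])]
tape_roll [(0.55, [265.5, 274.2])]
cutter_star [(0.71, [171.7, 262.3])]
side cam at [ 0.2174 -0.8515  0.4628]
sugar_caddy [(0.57, [232.9, 266.6]), (0.55, [253.5, 218.0])]
riser [(0.92, [244.9, 213.3])]
bay_home [(0.74, [253.3, 215.7])]
rail_front [(0.73, [251.3, 221.1]), (0.22, [219.4, 175.2])]
cam_knob it knows: bay_home, cutter_star, glass_stopper, knob_post, probe_thermometer, rail_front, riser, sugar_caddy, tape_roll
knob_post [(0.62, [216.4, 174.6])]
glass_stopper [(0.62, [314.7, 269.3])]
probe_thermometer [(0.71, [176.1, 244.5]), (0.65, [301.0, 238.8])]
tape_roll [(0.65, [175.7, 243.5])]
cutter_star [(0.58, [164.5, 202.2])]
1.0
```

View pics/t0.png

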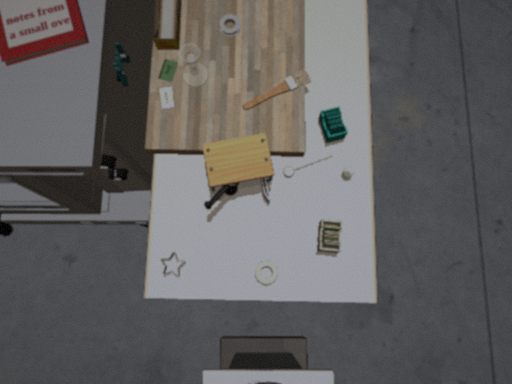

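View pics/s0.png

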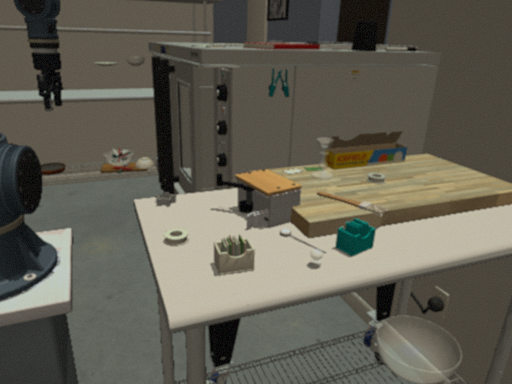

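```bash
cat > b.py <<'E'
from h import *
np.set_printoptions(precision=4,suppress=True)
T=dict(caddyA=((332.9,129.7),0),caddyB=((328.6,238.4),0),riser=((232.1,187.7),0),bay=((247.8,188.4),0),rail=((266.2,195.1),.02),post=((205.4,204.1),.095),stopper=((347.4,175.1),0),therm=((304.7,163.5),0),tape=((265.5,274.2),0),star=((171.7,262.3),0))
for k,(p,z) in T.items():print(k,atz("top",p,z))
S=dict(c1=((232.9,266.6),0),c2=((253.5,218),0),riser=((244.9,213.3),0),bay=((253.3,215.7),0),rail=((251.3,221.1),.02),post=((216.4,174.6),.095),stopper=((314.7,269.3),0))
for k,(p,z) in S.items():print("side",k,atz("side",p,z))
im=cv2.imread("pics/t0.png")[90:290,150:400]
cv2.imwrite("pics/t0c.png",cv2.resize(im,None,fx=3,fy=3,interpolation=cv2.INTER_CUBIC)[:600,:750])
E
python3 b.py
```

```text
caddyA [ 0.7678 -0.1791  0.    ]
caddyB [ 0.4712 -0.1592  0.    ]
riser [0.6044 0.0922 0.    ]
bay [0.6027 0.0508 0.    ]
rail [0.5805 0.0025 0.02  ]
post [0.541  0.1512 0.095 ]
stopper [ 0.6405 -0.2139  0.    ]
therm [ 0.6719 -0.1008  0.    ]
tape [0.3793 0.0037 0.    ]
star [0.4082 0.243  0.    ]
side c1 [ 0.4735 -0.156   0.    ]
side c2 [0.6102 0.057  0.    ]
side riser [0.5993 0.0935 0.    ]
side bay [0.6155 0.071  0.    ]
side rail [0.5807 0.0022 0.02  ]
side post [0.5413 0.1722 0.095 ]
side stopper [ 0.6351 -0.2255  0.    ]
```

The top view shows two caddy shapes: the white one at (329,237) and a turquoise one at (333,124). The white one at about (0.471, -0.158) is the target. The riser is at (238,160), the black lever's post at (208,205), and the rail flare at (267,190). Next is a close crop to check the choice.

View pics/t0c.png

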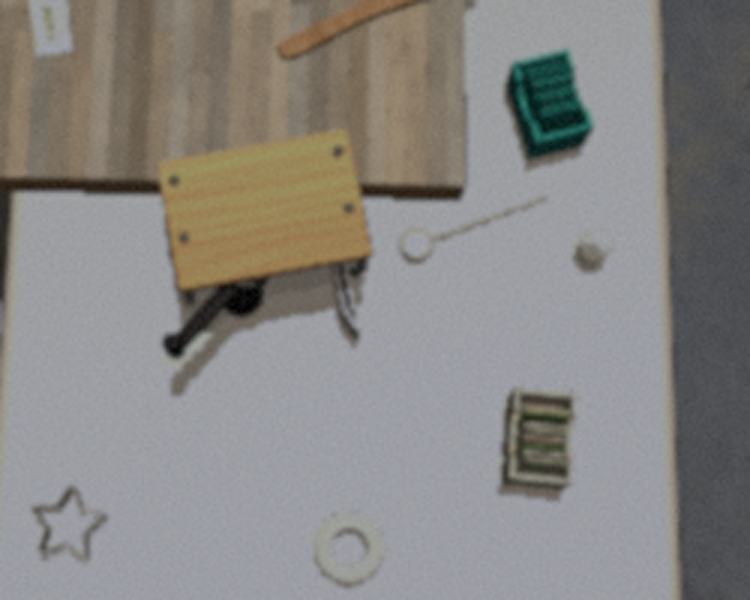

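```bash
cat > c.py <<'E'
from h import *
np.set_printoptions(precision=4,suppress=True)
im=cv2.imread("pics/t0.png")
arm.camera("top")
for d in arm.trace("riser","top")[:1]:
    m=d["mask"].astype(bool)
hsv=cv2.cvtColor(im,cv2.COLOR_BGR2HSV)
w=m&(hsv[...,1]>90)&(hsv[...,2]>100)
w=cv2.morphologyEx(w.astype(np.uint8),cv2.MORPH_OPEN,np.ones((3,3)))
c=max(cv2.findContours(w,cv2.RETR_EXTERNAL,cv2.CHAIN_APPROX_NONE)[0],key=cv2.contourArea)
P=np.array([atz("top",p[0],.102)[:2] for p in c],np.float32)
r=cv2.minAreaRect(P);print("board",r);B=cv2.boxPoints(r);print(B)
for d in arm.trace("sugar_caddy","top"):
    m=np.array(d["mask"]).astype(np.uint8)
    c=max(cv2.findContours(m,cv2.RETR_EXTERNAL,cv2.CHAIN_APPROX_NONE)[0],key=cv2.contourArea)
    P=np.array([atz("top",p[0],.04)[:2] for p in c],np.float32)
    print(d["p"],d["bbox"],cv2.minAreaRect(P))
E
python3 c.py
```

```text
board ((0.6525452733039856, 0.07462435215711594), (0.11112179607152939, 0.16001495718955994), 11.196805953979492)
[[ 0.5825  0.1423]
 [ 0.6136 -0.0146]
 [ 0.7226  0.0069]
 [ 0.6915  0.1639]]
0.83 [317.9, 106.8, 29.9, 35.8] ((0.7687151432037354, -0.17195461690425873), (0.09306962788105011, 0.06342080980539322), 16.269556045532227)
0.63 [319.1, 222.1, 20.9, 32.3] ((0.4732491672039032, -0.15528807044029236), (0.056574489921331406, 0.08204653859138489), 85.38612365722656)
```

```bash
cat >> h.py <<'E'
YAW=np.deg2rad(11.2); O=np.array([.605,.0881])
def W(x,y,yaw=None,o=None):
    a=YAW if yaw is None else yaw;o=O if o is None else o
    return o+np.array([[np.cos(a),-np.sin(a)],[np.sin(a),np.cos(a)]])@np.array([x,y])/1000
def st():
    s=arm.sense();R=np.array(s["ee_rot"]);p=np.array(s["position"])
    print("t",s["clock"],"p",p.round(4),"yawx",np.degrees(np.arctan2(R[1,0],R[0,0])).round(2),"tz",R[:,2].round(3),"F",np.round(s["contact_force"],2),"w",s["grip_width"],"q",np.round(s["q"],1));return p,R
def plan(*wps,n=None):
    """wps: (x,y,z,yaw of tool x in deg); prints total tool-axis shift in 50mm units & yaw in 10deg units, translation first"""
    p,R=st()
    for w in wps:
        d=R.T@(np.array(w[:3])-p)/.05
        y=np.degrees(np.arctan2(R[1,0],R[0,0]));dy=(w[3]-y+180)%360-180
        print("to",np.round(w,4),"shift",d.round(3),"tool-z turn",round(-dy/10,3))
        a=np.radians(w[3]);c,s=np.cos(a),np.sin(a)
        R=np.array([[c,s,0],[s,-c,0],[0,0,-1]]);p=np.array(w[:3])
E
python3 - <<'E'
from h import *
print(np.array(arm.sense()["ee_rot"]).round(3))
a=np.radians(-4.6);g=np.array([.472,-.157])-.018*np.array([np.cos(a),np.sin(a)])
plan((g[0],g[1],.15,-4.6),(g[0],g[1],.006,-4.6))
E
```

```text
[[-0.969  0.245 -0.   ]
 [ 0.245  0.969 -0.   ]
 [ 0.    -0.    -1.   ]]
t 1.15 p [0.1287 0.5089 0.2035] yawx 165.8 tz [-0. -0. -1.] F [ 0.18  0.16 -0.51] w 0.08502154149589138 q [75.8 13.6 -0.8 75.6  0.  90. ]
to [ 0.4541 -0.1556  0.15   -4.6   ] shift [ -9.567 -11.288   1.071] tool-z turn 17.04
to [ 0.4541 -0.1556  0.006  -4.6   ] shift [0.   0.   2.88] tool-z turn -0.0
```

Request:
step_arm(
  deltas=[
    {"translation": [0,0,0],"delta_rot": [0,0,1],"fingers": 1},
    {"translation": [0,0,0],"delta_rot": [0,0,1],"fingers": 1},
    {"translation": [0,0,0],"delta_rot": [0,0,1],"fingers": 1},
    {"translation": [0,0,0],"delta_rot": [0,0,1],"fingers": 1},
    {"translation": [0,0,0],"delta_rot": [0,0,1],"fingers": 1},
    {"translation": [0,0,0],"delta_rot": [0,0,1],"fingers": 1},
    {"translation": [0,0,0],"delta_rot": [0,0,1],"fingers": 1},
    {"translation": [0,0,0],"delta_rot": [0,0,1],"fingers": 1},
    {"translation": [0,0,0],"delta_rot": [0,0,1],"fingers": 1},
    {"translation": [0,0,0],"delta_rot": [0,0,1],"fingers": 1},
    {"translation": [0,0,0],"delta_rot": [0,0,1],"fingers": 1},
    {"translation": [0,0,0],"delta_rot": [0,0,1],"fingers": 1},
  ],
  force=30,
)

```text
clock: 2.65
position: [0.2475, 0.4492, 0.2038]
ee_rot: [[0.544, 0.833, -0.104], [0.839, -0.543, 0.041], [-0.023, -0.109, -0.994]]
contact_force: [-0.1, 0.1, 0.2]
grip_width: 0.0853
finger_force: 0.0
```

```bash
python3 - <<'E'
from h import *
plan((.4541,-.1556,.15,-4.6),(.4541,-.1556,.006,-4.6))
E
```

```text
t 2.65 p [0.2475 0.4492 0.2038] yawx 57.06 tz [-0.104  0.041 -0.994] F [-0.1   0.14  0.18] w 0.08525952908556385 q [ 57.1  13.4  -1.4  76.5   6.3 180. ]
to [ 0.4541 -0.1556  0.15   -4.6   ] shift [-7.877 10.122  0.15 ] tool-z turn 6.166
to [ 0.4541 -0.1556  0.006  -4.6   ] shift [0.   0.   2.88] tool-z turn -0.0
```

```bash
cat >> h.py <<'E'
from scipy.spatial.transform import Rotation as Ro, Slerp
def rows(w,n,rows_rot=None):
    """n rows to (x,y,z,yaw), straight line, turning evenly, tool down at the end"""
    p,R=st();a=np.radians(w[3]);c,s=np.cos(a),np.sin(a)
    sl=Slerp([0,1],Ro.from_matrix([R,[[c,s,0],[s,-c,0],[0,0,-1]]]));d=(np.array(w[:3])-p)/n
    for i in range(n):
        A,B=sl(i/n),sl((i+1)/n)
        print((A.inv().apply(d)/.05).round(2).tolist(),np.degrees((A.inv()*B).as_rotvec()/10).round(2).tolist())
E
python3 -c "
from h import *
rows((.4541,-.1556,.15,175.4),14)"
```

```text
t 2.65 p [0.2475 0.4492 0.2038] yawx 57.06 tz [-0.104  0.041 -0.994] F [-0.1   0.14  0.18] w 0.08525952908556385 q [ 57.1  13.4  -1.4  76.5   6.3 180. ]
[-0.56, 0.72, 0.01] [-0.04, -0.04, -0.84]
[-0.66, 0.63, 0.02] [-0.04, -0.04, -0.84]
[-0.75, 0.53, 0.03] [-0.04, -0.04, -0.84]
[-0.82, 0.41, 0.04] [-0.04, -0.04, -0.84]
[-0.87, 0.29, 0.05] [-0.04, -0.04, -0.84]
[-0.9, 0.16, 0.05] [-0.04, -0.04, -0.84]
[-0.91, 0.02, 0.06] [-0.04, -0.04, -0.84]
[-0.91, -0.11, 0.07] [-0.04, -0.04, -0.84]
[-0.88, -0.25, 0.07] [-0.04, -0.04, -0.84]
[-0.83, -0.37, 0.08] [-0.04, -0.04, -0.84]
[-0.77, -0.49, 0.08] [-0.04, -0.04, -0.84]
[-0.69, -0.6, 0.08] [-0.04, -0.04, -0.84]
[-0.59, -0.69, 0.08] [-0.04, -0.04, -0.84]
[-0.48, -0.77, 0.08] [-0.04, -0.04, -0.84]
```

Request:
step_arm(
  deltas=[
    {"translation": [-0.56,0.72,0.01],"delta_rot": [-0.04,-0.04,-0.84],"fingers": 1},
    {"translation": [-0.66,0.63,0.02],"delta_rot": [-0.04,-0.04,-0.84],"fingers": 1},
    {"translation": [-0.75,0.53,0.03],"delta_rot": [-0.04,-0.04,-0.84],"fingers": 1},
    {"translation": [-0.82,0.41,0.04],"delta_rot": [-0.04,-0.04,-0.84],"fingers": 1},
    {"translation": [-0.87,0.29,0.05],"delta_rot": [-0.04,-0.04,-0.84],"fingers": 1},
    {"translation": [-0.9,0.16,0.05],"delta_rot": [-0.04,-0.04,-0.84],"fingers": 1},
    {"translation": [-0.91,0.02,0.06],"delta_rot": [-0.04,-0.04,-0.84],"fingers": 1},
    {"translation": [-0.91,-0.11,0.07],"delta_rot": [-0.04,-0.04,-0.84],"fingers": 1},
    {"translation": [-0.88,-0.25,0.07],"delta_rot": [-0.04,-0.04,-0.84],"fingers": 1},
    {"translation": [-0.83,-0.37,0.08],"delta_rot": [-0.04,-0.04,-0.84],"fingers": 1},
    {"translation": [-0.77,-0.49,0.08],"delta_rot": [-0.04,-0.04,-0.84],"fingers": 1},
    {"translation": [-0.69,-0.6,0.08],"delta_rot": [-0.04,-0.04,-0.84],"fingers": 1},
  ],
)

```text
clock: 4.15
position: [0.4232, -0.0704, 0.1578]
ee_rot: [[-0.929, 0.369, -0.01], [0.369, 0.929, -0.008], [0.006, -0.011, -1.0]]
contact_force: [1.5, -0.1, 0.3]
grip_width: 0.0854
finger_force: 0.0
```

```bash
python3 -c "
from h import *
rows((.4541,-.1556,.15,175.4),3)"
```

```text
t 4.15 p [ 0.4232 -0.0704  0.1578] yawx 158.36 tz [-0.01  -0.008 -1.   ] F [ 1.52 -0.11  0.33] w 0.08537384020488359 q [ -9.    5.9 -17.3  67.3  -0.6  12.6]
[-0.4, -0.45, 0.05] [-0.02, -0.02, -0.57]
[-0.35, -0.49, 0.05] [-0.02, -0.02, -0.57]
[-0.3, -0.52, 0.05] [-0.02, -0.02, -0.57]
```

Request:
step_arm(
  deltas=[
    {"translation": [-0.4,-0.45,0.05],"delta_rot": [-0.02,-0.02,-0.57],"fingers": 1},
    {"translation": [-0.35,-0.49,0.05],"delta_rot": [-0.02,-0.02,-0.57],"fingers": 1},
    {"translation": [-0.3,-0.52,0.05],"delta_rot": [-0.02,-0.02,-0.57],"fingers": 1},
    {"translation": [0,0,0],"delta_rot": [0,0,0],"fingers": 1},
  ],
)

```text
clock: 4.65
position: [0.4532, -0.1555, 0.1502]
ee_rot: [[-0.996, 0.086, 0.001], [0.086, 0.996, -0.001], [-0.001, -0.0, -1.0]]
contact_force: [-0.1, 0.6, -0.4]
grip_width: 0.0849
finger_force: 0.0
```

```bash
python3 -c "
from h import *
st();im=save('wrist','w0.png')
for n,z in (('sugar_caddy',0),('rail_front',.02),('knob_post',.095),('bay_home',0)):
    print(n,[(round(d['p'],2),np.round(d['at']),atz('wrist',d['at'],z).round(4)) for d in arm.place_of(n,'wrist')][:3])
for d in arm.trace('sugar_caddy','wrist')[:2]: print(d['bbox'],d['p'])
for x,y in((-38,-26),(-38,26),(38,26),(38,-26),):
    c=proj('wrist',[*W(x,y,np.radians(-4.6),np.array([.472,-.157])),.052]);print(c);cv2.circle(im,tuple(int(v) for v in c),3,(255,0,0),1)
cv2.imwrite('pics/w0b.png',cv2.cvtColor(im,cv2.COLOR_RGB2BGR))
"
```

```text
t 4.65 p [ 0.4532 -0.1555  0.1502] yawx 175.09 tz [ 0.001 -0.001 -1.   ] F [-0.09  0.64 -0.41] w 0.08492591132231928 q [-18.9  10.6 -12.8  66.5  -0.  -14. ]
sugar_caddy [(0.73, array([255., 188.]), array([ 0.4736, -0.154 , -0.    ]))]
rail_front [(0.94, array([392., 264.]), array([0.5831, 0.0127, 0.02  ]))]
knob_post []
bay_home []
[229.0, 153.8, 55.7, 85.4] 0.79
[214.7, 307.5, 21.6, 18.2] 0.46
(np.float64(223.30483132183355), np.float64(163.3722620442281))
(np.float64(279.5986843475896), np.float64(163.13975361212155))
(np.float64(277.79843583399224), np.float64(237.77465750483742))
(np.float64(226.01027328382654), np.float64(237.91608538054652))
```

View pics/w0b.png

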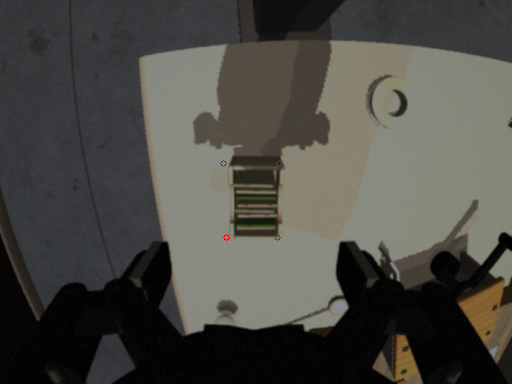

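The wrist view shows the white caddy around (256,197), a few mm to the left of my estimate, so I'm correcting for that. The rail and knob are at the lower right.

Request:
step_arm(
  deltas=[
    {"translation": [-0.03,0.06,0.5],"delta_rot": [0,0,0],"fingers": 1},
    {"translation": [0,0,0.6],"delta_rot": [0,0,0],"fingers": 1},
    {"translation": [0,0,0.6],"delta_rot": [0,0,0],"fingers": 1},
    {"translation": [0,0,0.5],"delta_rot": [0,0,0],"fingers": 1},
    {"translation": [0,0,0.4],"delta_rot": [0,0,0],"fingers": 1},
    {"translation": [0,0,0.28],"delta_rot": [0,0,0],"fingers": 1},
    {"translation": [0,0,0],"delta_rot": [0,0,0],"fingers": -1},
    {"translation": [0,0,0],"delta_rot": [0,0,0],"fingers": -1},
    {"translation": [0,0,0],"delta_rot": [0,0,0],"fingers": -1},
    {"translation": [0,0,0],"delta_rot": [0,0,0],"fingers": -1},
    {"translation": [0,0,0],"delta_rot": [0,0,0],"fingers": -1},
    {"translation": [0,0,0],"delta_rot": [0,0,0],"fingers": -1},
  ],
  force=30,
)

```text
clock: 6.45
position: [0.4554, -0.1514, 0.0074]
ee_rot: [[-0.996, 0.084, 0.003], [0.084, 0.996, -0.001], [-0.003, -0.001, -1.0]]
contact_force: [-0.9, 0.5, 6.6]
grip_width: 0.0511
finger_force: 32.1
```

Request:
step_arm(
  deltas=[
    {"translation": [0,0,-0.4],"delta_rot": [0,0,0],"fingers": -1},
    {"translation": [0,0,-0.4],"delta_rot": [0,0,0],"fingers": -1},
    {"translation": [0,0,0],"delta_rot": [0,0,0],"fingers": -1},
  ],
)

```text
clock: 6.82
position: [0.4559, -0.1515, 0.0477]
ee_rot: [[-0.996, 0.084, 0.004], [0.084, 0.996, -0.001], [-0.004, -0.001, -1.0]]
contact_force: [0.1, -0.2, -3.4]
grip_width: 0.0513
finger_force: 32.2
```

```bash
python3 -c "
from h import *
rows((*W(-140,-40),.040,191.2),7)"
```

```text
t 6.825 p [ 0.4559 -0.1515  0.0477] yawx 175.19 tz [ 0.004 -0.001 -1.   ] F [ 0.14 -0.23 -3.37] w 0.05128791303212621 q [-18.4  15.4 -22.9  51.5   0.  -13.6]
[-0.01, 0.5, 0.02] [-0.0, 0.0, -0.23]
[-0.03, 0.5, 0.02] [-0.0, 0.0, -0.23]
[-0.05, 0.5, 0.02] [-0.0, 0.0, -0.23]
[-0.07, 0.49, 0.02] [-0.0, 0.0, -0.23]
[-0.09, 0.49, 0.02] [-0.0, 0.0, -0.23]
[-0.11, 0.49, 0.02] [-0.0, 0.0, -0.23]
[-0.13, 0.48, 0.02] [-0.0, 0.0, -0.23]
```

Request:
step_arm(
  deltas=[
    {"translation": [-0.01,0.5,0.02],"delta_rot": [0,0,-0.23],"fingers": -1},
    {"translation": [-0.03,0.5,0.02],"delta_rot": [0,0,-0.23],"fingers": -1},
    {"translation": [-0.05,0.5,0.02],"delta_rot": [0,0,-0.23],"fingers": -1},
    {"translation": [-0.07,0.49,0.02],"delta_rot": [0,0,-0.23],"fingers": -1},
    {"translation": [-0.09,0.49,0.02],"delta_rot": [0,0,-0.23],"fingers": -1},
    {"translation": [-0.11,0.49,0.02],"delta_rot": [0,0,-0.23],"fingers": -1},
    {"translation": [-0.13,0.48,0.02],"delta_rot": [0,0,-0.23],"fingers": -1},
    {"translation": [0,0,0],"delta_rot": [0,0,0],"fingers": -1},
  ],
)

```text
clock: 7.82
position: [0.4726, 0.0239, 0.0386]
ee_rot: [[-0.98, -0.198, 0.0], [-0.198, 0.98, -0.0], [-0.0, -0.0, -1.0]]
contact_force: [-0.1, -1.0, -2.1]
grip_width: 0.0507
finger_force: 32.4
```

```bash
python3 -c "
from h import *
a=save('top','t1.png');b=save('wrist','w1.png')
plan((*W(-140,-40),.007,191.2),(*W(-72,-40),.007,191.2))
im=a.copy()
for x,y,z in ((-12,58,102),(-12,-103,102),(100,-103,102),(100,58,102),(-40,-74.5,42)):
    c=proj('top',[*W(x,y),z/1000]);cv2.circle(im,tuple(int(round(v)) for v in c),1,(255,0,0),-1)
s=cv2.resize(im[120:260,180:320],(560,560),interpolation=cv2.INTER_NEAREST)
cv2.imwrite('pics/t1c.png',cv2.cvtColor(s,cv2.COLOR_RGB2BGR))
for n,z in (('rail_front',.02),('knob_post',.095),('riser',0),('bay_home',0)):
  for c in('wrist','top'):
    print(n,c,[(round(d['p'],2),np.round(d['at']),atz(c,d['at'],z).round(4)) for d in arm.place_of(n,c)][:3])
"
```

```text
t 7.925 p [0.4725 0.0226 0.0388] yawx -168.7 tz [ 0.    -0.001 -1.   ] F [-0.91  0.35 -2.45] w 0.05110311654743191 q [  2.8  15.5 -24.4  50.2  -0.   -8.5]
to [4.754e-01 2.170e-02 7.000e-03 1.912e+02] shift [-0.053 -0.029  0.637] tool-z turn 0.01
to [5.421e-01 3.490e-02 7.000e-03 1.912e+02] shift [-1.36  0.    0.  ] tool-z turn -0.0
rail_front wrist [(0.68, array([214., 328.]), array([0.5834, 0.009 , 0.02  ]))]
rail_front top []
knob_post wrist []
knob_post top [(0.61, array([205., 203.]), array([0.5428, 0.1522, 0.095 ]))]
riser wrist []
riser top [(0.85, array([237., 189.]), array([0.6004, 0.0795, 0.    ]))]
bay_home wrist []
bay_home top []
```

View pics/w1.png

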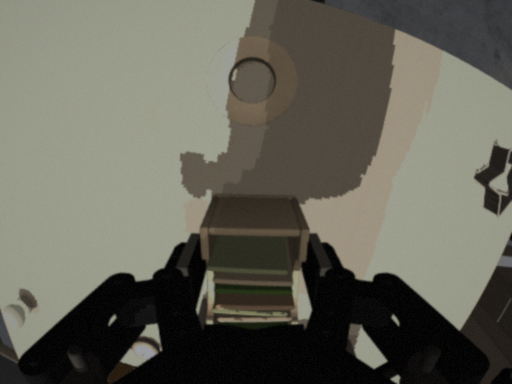

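View pics/t1c.png

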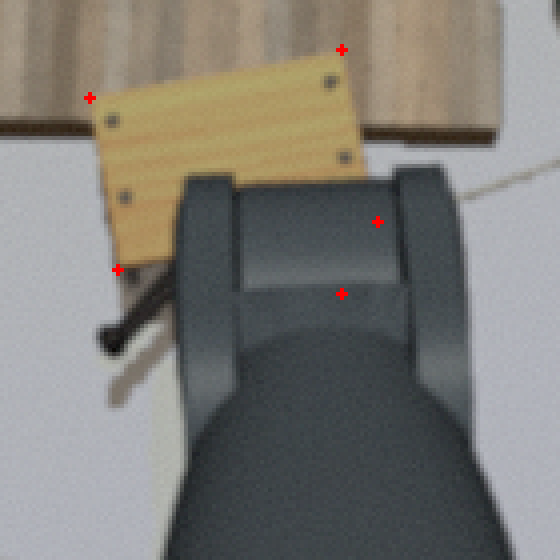

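The wrist view shows the caddy squarely between the pads, about (255,260). The projected board corners fall on the real ones in the top view, e.g. (118,270) and (342,50). Insertion starts now.

Request:
step_arm(
  deltas=[
    {"translation": [-0.05,-0.03,0.3],"delta_rot": [0,0,0],"fingers": -1},
    {"translation": [0,0,0.29],"delta_rot": [0,0,0],"fingers": -1},
    {"translation": [-0.2,0,0],"delta_rot": [0,0,0],"fingers": -1},
    {"translation": [-0.2,0,0],"delta_rot": [0,0,0],"fingers": -1},
    {"translation": [-0.2,0,0],"delta_rot": [0,0,0],"fingers": -1},
    {"translation": [0,0,0],"delta_rot": [0,0,0],"fingers": -1},
  ],
)

```text
clock: 9.07
position: [0.5065, 0.0278, 0.01]
ee_rot: [[-0.981, -0.196, 0.002], [-0.196, 0.981, -0.0], [-0.002, -0.001, -1.0]]
contact_force: [-0.3, 0.1, -1.8]
grip_width: 0.0512
finger_force: 32.1
```

```bash
python3 -c "
from h import *
plan((*W(-72,-40),.009,191.2))"
```

```text
t 9.075 p [0.5065 0.0278 0.01  ] yawx -168.69 tz [ 0.002 -0.    -1.   ] F [-0.32  0.07 -1.8 ] w 0.051194605753314255 q [  3.2  20.1 -22.3  47.4  -0.   -8.1]
to [5.421e-01 3.490e-02 9.000e-03 1.912e+02] shift [-0.728 -0.001  0.022] tool-z turn 0.011
```

Request:
step_arm(
  deltas=[
    {"translation": [-0.18,0,0.01],"delta_rot": [0,0,0],"fingers": -1},
    {"translation": [-0.18,0,0.01],"delta_rot": [0,0,0],"fingers": -1},
    {"translation": [-0.18,0,0],"delta_rot": [0,0,0],"fingers": -1},
    {"translation": [-0.18,0,0],"delta_rot": [0,0,0],"fingers": -1},
    {"translation": [0,0,0.02],"delta_rot": [0,0,0],"fingers": -1},
  ],
)

```text
clock: 9.7
position: [0.5415, 0.0348, 0.008]
ee_rot: [[-0.981, -0.196, 0.002], [-0.196, 0.981, -0.0], [-0.002, -0.001, -1.0]]
contact_force: [-0.2, -0.6, -1.7]
grip_width: 0.051
finger_force: 32.1
```

Request:
step_arm(
  deltas=[
    {"translation": [0,0,0.02],"delta_rot": [0,0,0],"fingers": -1},
    {"translation": [0,0,0],"delta_rot": [0,0,0],"fingers": 0.6},
    {"translation": [0,0,0],"delta_rot": [0,0,0],"fingers": 0.6},
    {"translation": [0,0,0],"delta_rot": [0,0,0],"fingers": 0.6},
    {"translation": [0.3,0,0],"delta_rot": [0,0,0],"fingers": 0.6},
    {"translation": [0.4,0,0],"delta_rot": [0,0,0],"fingers": 0.6},
    {"translation": [0.3,0,-0.1],"delta_rot": [0,0,0],"fingers": 0.6},
    {"translation": [0,0,0],"delta_rot": [0,0,0],"fingers": -1},
    {"translation": [0,0,0],"delta_rot": [0,0,0],"fingers": -1},
    {"translation": [0,0,0],"delta_rot": [0,0,0],"fingers": -1},
    {"translation": [0,0,0],"delta_rot": [0,0,0],"fingers": -1},
    {"translation": [0,0,0],"delta_rot": [0,0,0],"fingers": -1},
  ],
)

```text
clock: 11.2
position: [0.4916, 0.0249, 0.0119]
ee_rot: [[-0.981, -0.196, 0.001], [-0.196, 0.981, -0.0], [-0.001, -0.001, -1.0]]
contact_force: [-0.7, 0.1, 0.2]
grip_width: -0.0002
finger_force: 0.0
```

```bash
python3 -c "
from h import *
plan((*W(-62,-40),.014,191.2),(*W(-59,-40),.014,191.2))
for n in('sugar_caddy',):
  for c in('side',):
    save(c,'s1.png');print([(round(d['p'],2),np.round(d['at']),atz(c,d['at'],0).round(4)) for d in arm.place_of(n,c)])
print(W(-52,-40),W(-10,-40))
"
```

```text
t 11.2 p [0.4916 0.0249 0.0119] yawx -168.71 tz [ 0.001 -0.    -1.   ] F [-0.69  0.14  0.15] w -0.00018247365643292153 q [  2.9  18.8 -24.1  47.   -0.   -8.4]
to [5.520e-01 3.680e-02 1.400e-02 1.912e+02] shift [-1.23  -0.002 -0.041] tool-z turn 0.009
to [5.549e-01 3.740e-02 1.400e-02 1.912e+02] shift [-0.06  0.    0.  ] tool-z turn -0.0
[(0.95, array([356., 244.]), array([ 0.7892, -0.1597,  0.    ])), (0.9, array([235., 225.]), array([0.5479, 0.0308, 0.    ]))]
[0.56175971 0.03876161] [0.60295982 0.04691945]
```

Request:
step_arm(
  deltas=[
    {"translation": [-0.2,0,-0.04],"delta_rot": [0,0,0],"fingers": -1},
    {"translation": [-0.2,0,0],"delta_rot": [0,0,0],"fingers": -1},
    {"translation": [-0.15,0,0],"delta_rot": [0,0,0],"fingers": -1},
    {"translation": [-0.15,0,0],"delta_rot": [0,0,0],"fingers": -1},
    {"translation": [-0.15,0,0],"delta_rot": [0,0,0],"fingers": -1},
    {"translation": [-0.1,0,0],"delta_rot": [0,0,0],"fingers": -1},
  ],
)

```text
clock: 12.05
position: [0.5386, 0.0343, 0.0139]
ee_rot: [[-0.981, -0.196, 0.001], [-0.196, 0.981, -0.0], [-0.001, -0.001, -1.0]]
contact_force: [-1.1, 0.1, -1.2]
grip_width: 0.0003
finger_force: 0.5
```

Request:
step_arm(
  deltas=[
    {"translation": [-0.07,0,0],"delta_rot": [0,0,0],"fingers": -1},
    {"translation": [-0.07,0,0],"delta_rot": [0,0,0],"fingers": -1},
    {"translation": [-0.07,0,0],"delta_rot": [0,0,0],"fingers": -1},
    {"translation": [-0.06,0,0],"delta_rot": [0,0,0],"fingers": -1},
  ],
)

```text
clock: 12.55
position: [0.5515, 0.0368, 0.0141]
ee_rot: [[-0.981, -0.196, 0.001], [-0.196, 0.981, -0.0], [-0.001, -0.001, -1.0]]
contact_force: [-0.6, 0.3, 0.5]
grip_width: -0.0001
finger_force: 0.5
```

Request:
step_arm(
  deltas=[
    {"translation": [-0.02,0,0],"delta_rot": [0,0,0],"fingers": -1},
    {"translation": [-0.02,0,0],"delta_rot": [0,0,0],"fingers": -1},
  ],
)

```text
clock: 12.8
position: [0.5532, 0.0371, 0.0141]
ee_rot: [[-0.981, -0.196, 0.001], [-0.196, 0.981, -0.0], [-0.001, -0.001, -1.0]]
contact_force: [-1.9, -0.6, 0.7]
grip_width: -0.0001
finger_force: 0.6
```

Request:
step_arm(
  deltas=[
    {"translation": [-0.02,0,0],"delta_rot": [0,0,0],"fingers": -1},
  ],
)

```text
clock: 12.92
position: [0.5542, 0.0373, 0.0141]
ee_rot: [[-0.981, -0.196, 0.001], [-0.196, 0.981, -0.0], [-0.001, -0.001, -1.0]]
contact_force: [-1.2, -0.9, 0.1]
grip_width: 0.0
finger_force: 0.6
```

Request:
step_arm(
  deltas=[
    {"translation": [-0.02,0,0],"delta_rot": [0,0,0],"fingers": -1},
  ],
)

```text
clock: 13.05
position: [0.5553, 0.0376, 0.0141]
ee_rot: [[-0.981, -0.196, 0.001], [-0.196, 0.981, -0.0], [-0.001, -0.001, -1.0]]
contact_force: [-1.2, -0.1, 0.9]
grip_width: 0.0003
finger_force: 0.6
```

Request:
step_arm(
  deltas=[
    {"translation": [-0.02,0,0],"delta_rot": [0,0,0],"fingers": -1},
  ],
)

```text
clock: 13.18
position: [0.5562, 0.0378, 0.0141]
ee_rot: [[-0.981, -0.196, 0.001], [-0.196, 0.981, -0.0], [-0.001, -0.001, -1.0]]
contact_force: [-1.7, 0.2, 0.3]
grip_width: 0.0001
finger_force: 0.6
```

Request:
step_arm(
  deltas=[
    {"translation": [-0.02,0,0],"delta_rot": [0,0,0],"fingers": -1},
  ],
)

```text
clock: 13.3
position: [0.5573, 0.0379, 0.0141]
ee_rot: [[-0.981, -0.196, 0.001], [-0.196, 0.981, -0.0], [-0.001, -0.001, -1.0]]
contact_force: [-3.3, 0.5, 0.8]
grip_width: -0.0002
finger_force: 1.8
```

```bash
python3 -c "
from h import *
im=save('side','s2.png')
for d in arm.place_of('sugar_caddy','side'):print(d['p'],d['at'],atz('side',d['at'],0))
s=cv2.resize(im[110:260,180:330],(600,600),interpolation=cv2.INTER_CUBIC)
cv2.imwrite('pics/s2c.png',cv2.cvtColor(s,cv2.COLOR_RGB2BGR));st()
"
```

```text
0.88 [252.0, 219.6] [0.60246938 0.04888108 0.        ]
0.73 [354.9, 246.4] [ 0.77890288 -0.17018712  0.        ]
t 13.4 p [0.5572 0.038  0.0141] yawx -168.71 tz [ 0.001 -0.    -1.   ] F [-1.66 -0.24  0.79] w 8.06072917640095e-05 q [  3.9  24.2 -14.8  50.9  -0.   -7.4]
```

View pics/s2c.png

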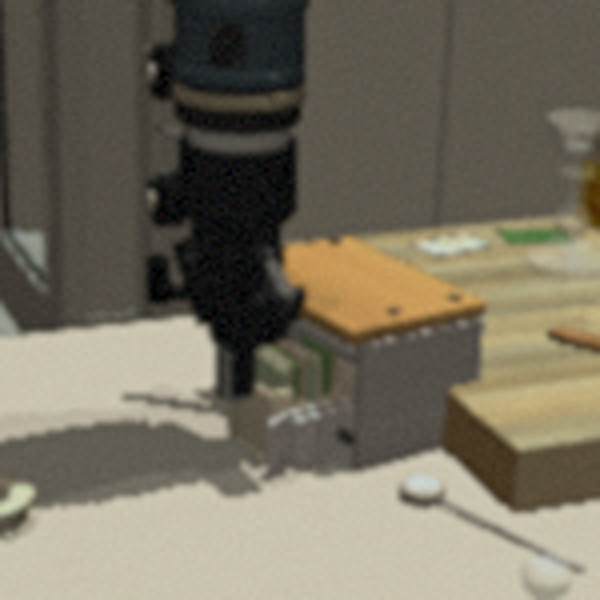

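Seen from the side, the caddy is under the board's front, the fingers are on its front end at (240,380), and the gripper body is close to the board edge near (295,290). I'll tilt the tool so that any resistance can only come from the stop.

Request:
step_arm(
  deltas=[
    {"translation": [0.1,0,0],"delta_rot": [0,0,0],"fingers": -1},
    {"translation": [0,0,0],"delta_rot": [0,-1,0],"fingers": -1},
    {"translation": [-0.06,0,0.01],"delta_rot": [0,0,0],"fingers": -1},
    {"translation": [0,0,0],"delta_rot": [0,0,0],"fingers": -1},
  ],
)

```text
clock: 13.9
position: [0.5558, 0.0375, 0.0149]
ee_rot: [[-0.965, -0.196, 0.172], [-0.193, 0.981, 0.033], [-0.176, -0.001, -0.984]]
contact_force: [0.7, 0.3, 0.5]
grip_width: -0.0004
finger_force: 0.0
```

Request:
step_arm(
  deltas=[
    {"translation": [-0.02,0,0.003],"delta_rot": [0,0,0],"fingers": -1},
    {"translation": [-0.02,0,0.003],"delta_rot": [0,0,0],"fingers": -1},
  ],
)

```text
clock: 14.15
position: [0.5588, 0.0381, 0.0147]
ee_rot: [[-0.965, -0.196, 0.173], [-0.193, 0.981, 0.034], [-0.176, -0.001, -0.984]]
contact_force: [-0.5, 0.2, 0.3]
grip_width: -0.0004
finger_force: 0.0
```

Request:
step_arm(
  deltas=[
    {"translation": [-0.02,0,0.003],"delta_rot": [0,0,0],"fingers": -1},
  ],
)

```text
clock: 14.28
position: [0.559, 0.0382, 0.0143]
ee_rot: [[-0.965, -0.196, 0.172], [-0.193, 0.981, 0.034], [-0.175, -0.001, -0.985]]
contact_force: [0.6, -0.0, 0.1]
grip_width: 0.0
finger_force: 0.0
```

Request:
step_arm(
  deltas=[
    {"translation": [-0.02,0,0.003],"delta_rot": [0,0,0],"fingers": -1},
    {"translation": [-0.02,0,0.003],"delta_rot": [0,0,0],"fingers": -1},
  ],
)

```text
clock: 14.52
position: [0.5604, 0.0386, 0.0142]
ee_rot: [[-0.966, -0.196, 0.172], [-0.193, 0.981, 0.034], [-0.175, -0.001, -0.985]]
contact_force: [0.3, -0.1, -0.5]
grip_width: 0.0001
finger_force: 0.0
```

Request:
step_arm(
  deltas=[
    {"translation": [-0.02,0,0.003],"delta_rot": [0,0,0],"fingers": -1},
  ],
)

```text
clock: 14.65
position: [0.5613, 0.0388, 0.0143]
ee_rot: [[-0.966, -0.196, 0.172], [-0.193, 0.981, 0.034], [-0.175, -0.001, -0.985]]
contact_force: [-0.7, -0.2, -0.5]
grip_width: -0.0
finger_force: 0.0
```

Request:
step_arm(
  deltas=[
    {"translation": [-0.02,0,0.003],"delta_rot": [0,0,0],"fingers": -1},
  ],
)

```text
clock: 14.78
position: [0.5623, 0.039, 0.0143]
ee_rot: [[-0.966, -0.196, 0.172], [-0.193, 0.981, 0.034], [-0.175, -0.001, -0.985]]
contact_force: [-0.0, -1.0, 0.4]
grip_width: -0.0003
finger_force: 0.0
```

Request:
step_arm(
  deltas=[
    {"translation": [-0.02,0,0.003],"delta_rot": [0,0,0],"fingers": -1},
    {"translation": [-0.02,0,0.003],"delta_rot": [0,0,0],"fingers": -1},
  ],
)

```text
clock: 15.02
position: [0.5629, 0.0391, 0.014]
ee_rot: [[-0.966, -0.196, 0.169], [-0.193, 0.981, 0.033], [-0.173, -0.001, -0.985]]
contact_force: [-7.6, -1.7, 6.0]
grip_width: 0.0003
finger_force: 4.0
```

Request:
step_arm(
  deltas=[
    {"translation": [-0.02,0,0.003],"delta_rot": [0,0,0],"fingers": -1},
  ],
)

```text
clock: 15.15
position: [0.5629, 0.0391, 0.0138]
ee_rot: [[-0.966, -0.196, 0.168], [-0.193, 0.981, 0.033], [-0.171, -0.001, -0.985]]
contact_force: [-11.1, -2.1, 7.7]
grip_width: 0.0002
finger_force: 5.6
```

```bash
python3 -c "
from h import *
im=save('side','s3.png')
for d in arm.place_of('sugar_caddy','side'):print(d['p'],d['at'],atz('side',d['at'],0))
b=cv2.cvtColor(cv2.imread('pics/s2.png'),cv2.COLOR_BGR2RGB)
s=np.hstack([cv2.resize(i[175:235,215:275],(400,400),interpolation=cv2.INTER_CUBIC) for i in (b,im)])
cv2.imwrite('pics/s3c.png',cv2.cvtColor(s,cv2.COLOR_RGB2BGR));st()
"
```

```text
0.95 [252.3, 223.0] [0.59517584 0.02909851 0.        ]
0.58 [353.8, 245.3] [ 0.77966478 -0.16474097  0.        ]
t 15.25 p [0.5629 0.0392 0.0138] yawx -168.72 tz [ 0.168  0.033 -0.985] F [-9.84 -0.72  7.5 ] w 0.00010533028649863492 q [  3.2  18.5 -25.5  36.2   1.3  -8. ]
```

View pics/s3c.png

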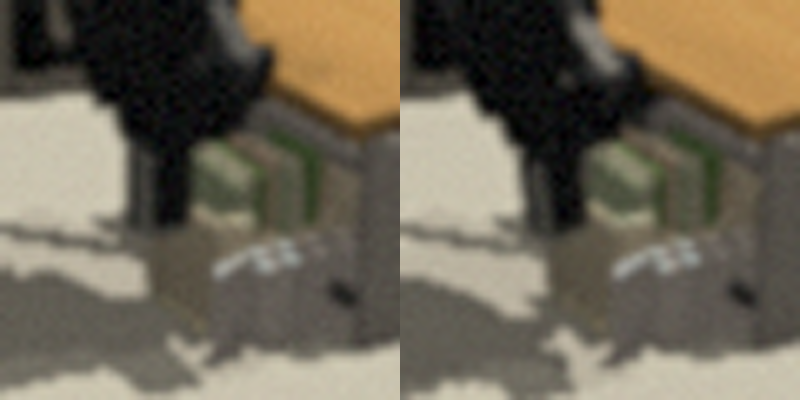

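The two crops (before and after the tilt) show the caddy in the same place, with its front face at about (180,280). I need to know where the fingertips should appear, so I'll project them.

```bash
python3 -c "
from h import *
p,R=st()
def c(X):
    u=proj('side',X);return np.round([(u[0]-215)*6.667,(u[1]-175)*6.667])
print('tip',c(p),'pinch',c(p-R[:,2]*.0187),'40up',c(p-R[:,2]*.04))
for x in(-48,28):
  for y in(-66,-14):
    for z in(0,52): print(x,y,z,c([*W(x,y),z/1000]))
print('railfront',c([*W(-40,-74.5),.042]),c([*W(-58,-78),.042]),'board',c([*W(-12,-103),.102]),c([*W(-12,58),.102]))
"
```

```text
t 15.25 p [0.5629 0.0392 0.0138] yawx -168.72 tz [ 0.168  0.033 -0.985] F [-9.84 -0.72  7.5 ] w 0.00010533028649863492 q [  3.2  18.5 -25.5  36.2   1.3  -8. ]
tip [165. 290.] pinch [158. 249.] 40up [151. 202.]
-48 -66 0 [206. 345.]
-48 -66 52 [209. 223.]
-48 -14 0 [136. 296.]
-48 -14 52 [138. 178.]
28 -66 0 [363. 303.]
28 -66 52 [369. 185.]
28 -14 0 [291. 257.]
28 -14 52 [295. 142.]
railfront [237. 250.] [203. 264.] board [346. 115.] [123.  -6.]
```

```bash
python3 -c "
from h import *
w=save('wrist','w2.png')
f=lambda i:cv2.resize(i,(400,300),interpolation=cv2.INTER_CUBIC)
s1,s2,s3=[cv2.cvtColor(cv2.imread('pics/s%d.png'%k),cv2.COLOR_BGR2RGB) for k in(1,2,3)]
g=lambda i:f(np.clip((i[180:240,200:280]/255.)**.6*255,0,255).astype(np.uint8))
W_=f(np.clip((w/255.)**.6*255,0,255).astype(np.uint8))
W3=f(np.clip((w[150:384,100:412]/255.)**.5*255,0,255).astype(np.uint8))
o=np.vstack([np.hstack([g(s1),g(s3)]),np.hstack([W_,W3])])
cv2.imwrite('pics/m.png',cv2.cvtColor(o,cv2.COLOR_RGB2BGR))"
```

```text
(no output)
```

View pics/m.png

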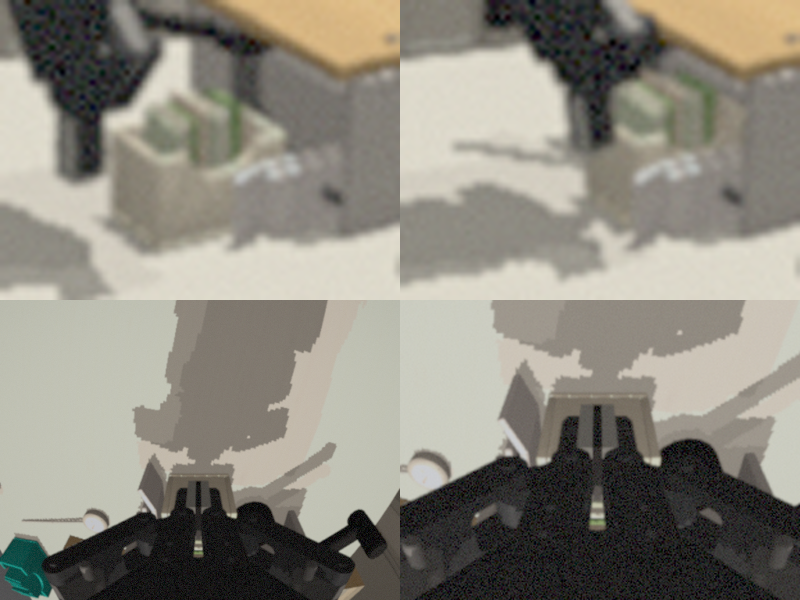

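```bash
python3 -c "
from h import *
p,R=st()
def c(X):
    u=proj('wrist',X);return np.round([400+(u[0]-100)*400/312,300+(u[1]-150)*300/234])
print('cam',ray('wrist',(0,0))[0])
print('tip',c(p),'tip corners',[c(p+R[:,0]*.011+R[:,1]*s) for s in(-.0145,.0145)],'pinch',c(p-R[:,2]*.0187))
for x in(-48,-55):
  for y in(-66,-14):
    for z in(0,52): print(x,y,z,c([*W(x,y),z/1000]))
for n in (-.008,.008): print([ (h,c(p-R[:,2]*h+R[:,0]*.011+R[:,1]*n)) for h in(0,.02,.04)])
print('c', c([*W(-58,-78),.042]),c([*W(-40,-74.5),.042]),c([*W(-58,-78),.0]))
im=cv2.imread('pics/s3.png');print(im[208:226,232:250].mean(2).astype(int))
"
```

```text
t 15.3 p [0.5629 0.0392 0.0138] yawx -168.72 tz [ 0.168  0.033 -0.985] F [-8.44 -2.62  5.64] w 0.00028524222487493443 q [  3.2  18.5 -25.5  36.2   1.4  -8. ]
cam [0.46300597 0.01883933 0.16842037]
tip [598. 396.] tip corners [array([567., 375.]), array([628., 375.])] pinch [598. 413.]
-48 -66 0 [548. 386.]
-48 -66 52 [534. 453.]
-48 -14 0 [647. 386.]
-48 -14 52 [661. 453.]
-55 -66 0 [547. 374.]
-55 -66 52 [532. 440.]
-55 -14 0 [648. 375.]
-55 -14 52 [663. 440.]
[(0, array([581., 375.])), (0.02, array([579., 391.])), (0.04, array([577., 412.]))]
[(0, array([615., 375.])), (0.02, array([617., 391.])), (0.04, array([619., 412.]))]
c [507. 418.] [520. 450.] [523. 369.]
[[109  90  61  48  60  50  27  20  23  30  49  73  91 105 119 130 135 131]
 [102  88  68  56  54  53  35  33  47  59  68  79  84  88 100 109 113 113]
 [118  95  85  72  69  60  57  60  70  76  79  83  82  83  86  95  98 107]
 [119 100  95  93  81  75  70  72  74  82  82  80  83  81  84  88  97 102]
 [117 114 111 102  93  78  75  77  78  79  81  80  82  85  84  91  96 107]
 [152 155 140 120 105  81  75  77  75  79  78  79  
[... 224 characters left out ...]
 78  80  96 125 124 100]
 [173 173 177 174 147 101  76  73  72  75  78  79  78  81  88  92  93  86]
 [173 169 167 166 149 108  79  74  77  79  77  75  79  78  81  91  86  86]
 [172 159 140 129 117  94  78  82  84  77  72  80  78  80  80  86  87  87]
 [174 160 132 107  91  86  80  84  88  82  77  78  81  79  88  87  90  87]
 [172 168 151 120  95  89  84  86  87  84  83  84  80  78  82  85  88  90]
 [136 137 128 115  93  90  88  87  86  84  85  84  82  84  88  88  87  86]
 [ 97  97  97  93  88  88  95 103  93  88  86  85  92  93  87  91  88  88]
 [ 88  89  90  84  88  96 123 141 130 101  87  86  89  92  86  90  87  87]
 [ 88  93  86  87  97 109 148 171 163 127 101  83  85  88  92  88  90  86]]
```

```bash
python3 -c "
from h import *
for z in(.0119,.02,.03,.04):
  u=proj('side',[.4916,.0249,z]);print(z,(u[0]-200)*5,(u[1]-180)*5)
u=proj('side',[.4916-.011,.0249-.0145,.0119]);print((u[0]-200)*5,(u[1]-180)*5)
"
```

```text
0.0119 77.51887103772759 226.3718302212125
0.02 77.42221587388244 212.01740675979138
0.03 77.30210515114109 194.17955818661056
0.04 77.18111998326535 176.2118442730393
65.27316418657293 241.63899016873117
```

The wrist crop shows the fingers on the near side of the caddy's front face, at (598,405). So the caddy is outside the fingers and hard against the stop: about 10 N with no further travel. Both views put the visible fingertips well above the reported TCP, so I'll back off and touch the open table to settle the true tip height.

Request:
step_arm(
  deltas=[
    {"translation": [0.5,0,-0.09],"delta_rot": [0,0,0],"fingers": -1},
    {"translation": [0.6,0,-0.1],"delta_rot": [0,1,0],"fingers": -1},
    {"translation": [0.1,0,0.1],"delta_rot": [0,0,0],"fingers": -1},
    {"translation": [0,0,0],"delta_rot": [0,0,0],"fingers": -1},
  ],
)

```text
clock: 15.8
position: [0.5069, 0.0278, 0.0085]
ee_rot: [[-0.981, -0.196, 0.006], [-0.196, 0.981, 0.0], [-0.006, -0.001, -1.0]]
contact_force: [0.6, 0.3, -0.2]
grip_width: 0.0002
finger_force: 0.0
```

```bash
python3 -c "
from h import *
st()
a=save('side','s4.png')
im=a[150:260,180:300].astype(int)
p,_=st()
for z in(0,.01,.02,.03,.04,.06): print(z,np.round(proj('side',[p[0],p[1],p[2]+z]),1))
u=proj('side',p);c=int(round(u[0]))
print(c);
for r in range(int(u[1])-26,int(u[1])+6): print(r,a[r,c-8:c+9].mean(1).astype(int))
"
```

```text
t 15.8 p [0.5069 0.0278 0.0085] yawx -168.71 tz [ 0.006  0.    -1.   ] F [ 0.6   0.28 -0.22] w 0.00022345164787898912 q [  3.1  20.1 -22.6  46.9   0.   -8.2]
t 15.85 p [0.5067 0.0278 0.0088] yawx -168.71 tz [ 0.005  0.    -1.   ] F [ 0.48 -0.19  0.23] w 0.000141410096924189 q [  3.1  20.1 -22.6  47.   -0.   -8.2]
0 [220.8 225.1]
0.01 [220.8 221.5]
0.02 [220.8 218. ]
0.03 [220.8 214.4]
0.04 [220.8 210.8]
0.06 [220.8 203.6]
221
199 [188 147  68  12  12   3   3   9  22  15  18  15  15  16  16  19   6]
200 [190 153  92  35  13  18  23  15  18   4  10  18  16   9  18  17  11]
201 [191 177 138  82  32   6  13  14  14  15  21   5  17  16  32  42  56]
202 [191 190 166 114  52  19  14  19  16  17  10  14  30  65  95 114 120]
203 [191 192 174 126  63  38  36  20  14   5   9   8  52 120 160 171 177]
204 [192 191 176 127  62  42  51  36  17   5  17   0  64 146 189 195 190]
205 [194 192 176 126  62  50  56  39  16  12  10  13  69 149 189 196 194]
206 [193 193 178 126  64  50  58  40  15  16  14  12  66 149 188 193 186]
207 [185 186 173 122  61  50  55  42  18  12  11  12  72 148 186 176 154]
208 
[... 997 characters left out ...]
3 174 175 174 173 172 174 175 173]
222 [168 169 172 173 176 179 176 176 175 173 172 173 174 170 171 177 174]
223 [134 135 140 157 167 170 170 173 175 176 174 173 175 174 176 174 174]
224 [ 94  96 100 117 135 136 140 153 169 176 177 174 172 175 174 175 172]
225 [ 87  86  88  92  93  97  98 123 152 175 175 175 173 172 172 174 174]
226 [ 90  90  89  86  87  87  87  97 121 151 171 176 173 175 173 173 174]
227 [ 88  93  89  88  91  92  90  85  94 124 154 173 173 173 174 173 175]
228 [ 91  90  92  91  92  90  90  87  86 104 142 173 175 175 175 174 171]
229 [ 91  87  90  90  90  89  90  90  87  97 142 173 175 173 172 175 172]
230 [ 90  88  91  90  92  91  92  90  88  98 136 168 177 176 173 175 176]
```

Request:
step_arm(
  deltas=[
    {"translation": [0,0,0.05],"delta_rot": [0,0,0],"fingers": -1},
    {"translation": [0,0,0.05],"delta_rot": [0,0,0],"fingers": -1},
    {"translation": [0,0,0.03],"delta_rot": [0,0,0],"fingers": -1},
  ],
)

```text
clock: 16.23
position: [0.5057, 0.0276, 0.0025]
ee_rot: [[-0.981, -0.196, 0.002], [-0.196, 0.981, -0.0], [-0.002, -0.001, -1.0]]
contact_force: [-0.2, 0.5, 0.3]
grip_width: 0.0002
finger_force: 0.0
```

Request:
step_arm(
  deltas=[
    {"translation": [0,0,0.03],"delta_rot": [0,0,0],"fingers": -1},
    {"translation": [0,0,0.03],"delta_rot": [0,0,0],"fingers": -1},
  ],
)

```text
clock: 16.48
position: [0.5057, 0.0276, -0.0005]
ee_rot: [[-0.981, -0.196, 0.002], [-0.196, 0.981, -0.0], [-0.001, -0.001, -1.0]]
contact_force: [0.4, 0.1, 0.8]
grip_width: 0.0001
finger_force: 0.0
```

Request:
step_arm(
  deltas=[
    {"translation": [0,0,0.03],"delta_rot": [0,0,0],"fingers": -1},
  ],
)

```text
clock: 16.6
position: [0.5056, 0.0277, -0.002]
ee_rot: [[-0.981, -0.196, 0.001], [-0.196, 0.981, -0.0], [-0.001, -0.001, -1.0]]
contact_force: [0.3, 0.5, 0.4]
grip_width: 0.0
finger_force: 0.0
```

Request:
step_arm(
  deltas=[
    {"translation": [0,0,0.03],"delta_rot": [0,0,0],"fingers": -1},
  ],
)

```text
clock: 16.73
position: [0.5056, 0.0276, -0.0035]
ee_rot: [[-0.981, -0.196, 0.001], [-0.196, 0.981, -0.0], [-0.001, -0.001, -1.0]]
contact_force: [-0.7, 0.2, 0.3]
grip_width: -0.0002
finger_force: 0.0
```

The tip goes through reported z = 0 with no contact, so the real tip sits about 27 mm above the reported TCP, as both cameras show. I'll plan the knob push with that: tip at about 91 mm means TCP z of about 0.064.

Request:
step_arm(
  deltas=[
    {"translation": [0,0,-0.8],"delta_rot": [0,0,0],"fingers": -1},
    {"translation": [0,0,-0.9],"delta_rot": [0,0,0],"fingers": -1},
    {"translation": [0,0,-0.8],"delta_rot": [0,0,0],"fingers": -1},
  ],
)

```text
clock: 17.1
position: [0.5055, 0.0277, 0.1231]
ee_rot: [[-0.981, -0.196, 0.002], [-0.196, 0.981, -0.0], [-0.002, -0.001, -1.0]]
contact_force: [0.5, -0.3, -0.5]
grip_width: 0.0
finger_force: 0.0
```

```bash
sed -i 's/O=np.array.*/O=np.array([.607,.0885])/' h.py; python3 -c "
from h import *
print('post0',W(-50.5,72.1))
for c in('top','wrist'):
    arm.camera(c)
    print(c,[(round(d['p'],2),atz(c,d['at'],.095).round(4)) for d in arm.place_of('knob_post',c)])
rows((*W(-22,92),.12,136.2),8)"
```

```text
post0 [0.54345747 0.14941803]
top [(0.51, array([0.5467, 0.1523, 0.095 ]))]
wrist [(0.65, array([0.5366, 0.1475, 0.095 ]))]
t 17.3 p [0.5059 0.0277 0.122 ] yawx -168.71 tz [ 0.003 -0.    -1.   ] F [0.43 0.52 0.1 ] w 0.0003190254409621928 q [  3.1  14.1 -12.4  63.3  -0.   -8.1]
[-0.22, 0.33, 0.01] [0.0, 0.0, 0.69]
[-0.18, 0.35, 0.01] [0.0, 0.0, 0.69]
[-0.14, 0.37, 0.01] [0.0, 0.0, 0.69]
[-0.09, 0.39, 0.01] [0.0, 0.0, 0.69]
[-0.05, 0.4, 0.01] [0.0, 0.0, 0.69]
[0.0, 0.4, 0.01] [0.0, 0.0, 0.69]
[0.05, 0.39, 0.01] [0.0, 0.0, 0.69]
[0.1, 0.39, 0.01] [0.0, 0.0, 0.69]
```

Request:
step_arm(
  deltas=[
    {"translation": [-0.22,0.33,0],"delta_rot": [0,0,0.69],"fingers": -1},
    {"translation": [-0.18,0.35,0],"delta_rot": [0,0,0.69],"fingers": -1},
    {"translation": [-0.14,0.37,0],"delta_rot": [0,0,0.69],"fingers": -1},
    {"translation": [-0.09,0.39,0],"delta_rot": [0,0,0.69],"fingers": -1},
    {"translation": [-0.05,0.4,0],"delta_rot": [0,0,0.69],"fingers": -1},
    {"translation": [0,0.4,0],"delta_rot": [0,0,0.69],"fingers": -1},
    {"translation": [0.05,0.39,0],"delta_rot": [0,0,0.69],"fingers": -1},
    {"translation": [0.1,0.39,0],"delta_rot": [0,0,0.69],"fingers": -1},
    {"translation": [0,0,0],"delta_rot": [0,0,0],"fingers": -1},
  ],
)

```text
clock: 18.42
position: [0.5668, 0.1751, 0.1198]
ee_rot: [[-0.721, 0.692, -0.001], [0.692, 0.721, -0.001], [0.0, -0.001, -1.0]]
contact_force: [-0.2, -0.5, -0.5]
grip_width: 0.0
finger_force: 0.0
```

```bash
cat > k.py <<'E'
from h import *
p,R=st();d=R.T@(np.array([*O,p[2]])-p)
print("axis->tool C in tool frame mm",(-d*1000).round(1))
E
python3 k.py
```

```text
t 18.425 p [0.5668 0.1751 0.1198] yawx 136.18 tz [-0.001 -0.001 -1.   ] F [-0.22 -0.5  -0.55] w 4.7931345950702824e-05 q [17.2 22.5 -0.3 67.2 -0.  61. ]
axis->tool C in tool frame mm [89.  34.7 -0. ]
```

Request:
step_arm(
  deltas=[
    {"translation": [0,0,0.4],"delta_rot": [0,0,0],"fingers": -1},
    {"translation": [0,0,0.4],"delta_rot": [0,0,0],"fingers": -1},
    {"translation": [0,0,0.15],"delta_rot": [0,0,0],"fingers": -1},
    {"translation": [0,0,0.13],"delta_rot": [0,0,0],"fingers": -1},
  ],
)

```text
clock: 18.92
position: [0.5671, 0.1739, 0.0672]
ee_rot: [[-0.721, 0.693, 0.001], [0.693, 0.721, -0.001], [-0.001, 0.0, -1.0]]
contact_force: [-0.7, 0.1, 0.0]
grip_width: -0.0
finger_force: 0.0
```

Request:
step_arm(
  deltas=[
    {"translation": [0,-0.08,0],"delta_rot": [0,0,0],"fingers": -1},
    {"translation": [0,-0.08,0],"delta_rot": [0,0,0],"fingers": -1},
    {"translation": [0,-0.08,0],"delta_rot": [0,0,0],"fingers": -1},
  ],
)

```text
clock: 19.3
position: [0.5591, 0.1655, 0.0682]
ee_rot: [[-0.72, 0.693, 0.002], [0.693, 0.72, -0.0], [-0.002, 0.001, -1.0]]
contact_force: [0.7, -0.5, -0.0]
grip_width: 0.0001
finger_force: 0.0
```

Request:
step_arm(
  deltas=[
    {"translation": [0.036,-0.178,0.05],"delta_rot": [0,0,-0.573],"fingers": -1},
    {"translation": [0.036,-0.178,0],"delta_rot": [0,0,-0.573],"fingers": -1},
    {"translation": [0.036,-0.178,0],"delta_rot": [0,0,-0.573],"fingers": -1},
  ],
)

```text
clock: 19.68
position: [0.5391, 0.1484, 0.0659]
ee_rot: [[-0.895, 0.446, 0.004], [0.446, 0.895, 0.001], [-0.003, 0.002, -1.0]]
contact_force: [2.2, 2.1, 0.5]
grip_width: 0.0001
finger_force: 1.3
```

```bash
python3 k.py; python3 -c "
from h import *
for c in('top','side'):
    save(c,c+'5.png')
    print(c,[(round(d['p'],2),atz(c,d['at'],.095).round(4)) for d in arm.place_of('knob_post',c)])"
```

```text
t 19.675 p [0.5391 0.1484 0.0659] yawx 153.49 tz [ 0.004  0.001 -1.   ] F [2.2  2.07 0.5 ] w 0.00012625759271935437 q [ 15.4  21.3 -10.7  57.8  -0.   41.9]
axis->tool C in tool frame mm [87.5 23.3 -0.2]
top []
side []
```

Request:
step_arm(
  deltas=[
    {"translation": [0.037,-0.178,0],"delta_rot": [0,0,-0.573],"fingers": -1},
    {"translation": [0.037,-0.178,0],"delta_rot": [0,0,-0.573],"fingers": -1},
    {"translation": [0.037,-0.178,0],"delta_rot": [0,0,-0.573],"fingers": -1},
    {"translation": [0.037,-0.178,0],"delta_rot": [0,0,-0.573],"fingers": -1},
    {"translation": [0.037,-0.178,0],"delta_rot": [0,0,-0.573],"fingers": -1},
  ],
)

```text
clock: 20.5
position: [0.5186, 0.1085, 0.0654]
ee_rot: [[-0.999, -0.035, 0.002], [-0.035, 0.999, 0.001], [-0.002, 0.001, -1.0]]
contact_force: [1.7, 2.4, 0.6]
grip_width: 0.0
finger_force: 1.3
```

```bash
cat >> k.py <<'E'
s=arm.sense();y=np.degrees(np.arctan2(R[1,0],R[0,0]))%360
c=-d*1000
print("q~",round((y-136.2)/57.3-np.arctan2(c[1]-22.5,88),3),"F tool",(R.T@np.array(s["contact_force"])).round(2),"finger",s["finger_force"])
E
python3 k.py
```

```text
t 20.5 p [0.5186 0.1085 0.0654] yawx -177.98 tz [ 0.002  0.001 -1.   ] F [1.68 2.36 0.58] w 4.793229446835336e-05 q [ 11.8  18.8 -14.7  56.3   0.    9.8]
axis->tool C in tool frame mm [87.6 23.1 -0.2]
q~ 0.793 F tool [-1.76  2.3  -0.57] finger 1.2859714776277542
```

Request:
step_arm(
  deltas=[
    {"translation": [0.02,-0.088,0],"delta_rot": [0,0,-0.286],"fingers": -1},
    {"translation": [0.02,-0.088,0],"delta_rot": [0,0,-0.286],"fingers": -1},
    {"translation": [0.02,-0.088,0],"delta_rot": [0,0,-0.286],"fingers": -1},
  ],
)

```text
clock: 20.88
position: [0.5166, 0.0953, 0.0653]
ee_rot: [[-0.983, -0.182, 0.002], [-0.182, 0.983, 0.001], [-0.002, 0.0, -1.0]]
contact_force: [1.3, 2.8, 0.3]
grip_width: -0.0002
finger_force: 1.3
```

Request:
step_arm(
  deltas=[
    {"translation": [0.02,-0.088,0],"delta_rot": [0,0,-0.286],"fingers": -1},
    {"translation": [0.02,-0.088,0],"delta_rot": [0,0,-0.286],"fingers": -1},
  ],
)

```text
clock: 21.12
position: [0.5166, 0.0863, 0.0653]
ee_rot: [[-0.96, -0.279, 0.002], [-0.279, 0.96, 0.001], [-0.002, 0.0, -1.0]]
contact_force: [1.6, 2.9, 0.3]
grip_width: -0.0001
finger_force: 1.3
```

Request:
step_arm(
  deltas=[
    {"translation": [0.02,-0.088,0],"delta_rot": [0,0,-0.286],"fingers": -1},
  ],
)

```text
clock: 21.25
position: [0.5168, 0.0818, 0.0653]
ee_rot: [[-0.945, -0.327, 0.002], [-0.327, 0.945, 0.001], [-0.002, 0.0, -1.0]]
contact_force: [0.2, 2.9, -0.0]
grip_width: -0.0001
finger_force: 1.3
```

```bash
python3 k.py
```

```text
t 21.25 p [0.5168 0.0818 0.0653] yawx -160.91 tz [ 0.002  0.001 -1.   ] F [ 0.16  2.93 -0.01] w -0.00012581232396952592 q [  9.   18.3 -15.6  56.    0.  -10.1]
axis->tool C in tool frame mm [87.4 23.1 -0.2]
q~ 1.09 F tool [-1.11  2.71  0.01] finger 1.3318678736686707
```

Request:
step_arm(
  deltas=[
    {"translation": [0.02,-0.088,0],"delta_rot": [0,0,-0.286],"fingers": -1},
  ],
)

```text
clock: 21.38
position: [0.5172, 0.0773, 0.0653]
ee_rot: [[-0.928, -0.374, 0.002], [-0.374, 0.928, 0.001], [-0.002, 0.0, -1.0]]
contact_force: [1.2, 4.0, 0.6]
grip_width: 0.0001
finger_force: 1.3
```

Request:
step_arm(
  deltas=[
    {"translation": [0.02,-0.088,0],"delta_rot": [0,0,-0.286],"fingers": -1},
  ],
)

```text
clock: 21.5
position: [0.5179, 0.0729, 0.0653]
ee_rot: [[-0.908, -0.42, 0.002], [-0.42, 0.908, 0.001], [-0.002, -0.0, -1.0]]
contact_force: [0.6, 3.7, 0.8]
grip_width: 0.0003
finger_force: 1.4
```

Request:
step_arm(
  deltas=[
    {"translation": [0.02,-0.088,0],"delta_rot": [0,0,-0.286],"fingers": -1},
  ],
)

```text
clock: 21.62
position: [0.5188, 0.0684, 0.0653]
ee_rot: [[-0.886, -0.464, 0.002], [-0.464, 0.886, 0.001], [-0.002, -0.0, -1.0]]
contact_force: [1.2, 2.9, 0.4]
grip_width: -0.0001
finger_force: 1.3
```

Request:
step_arm(
  deltas=[
    {"translation": [0.02,-0.088,0],"delta_rot": [0,0,-0.286],"fingers": -1},
  ],
)

```text
clock: 21.75
position: [0.5199, 0.0641, 0.0652]
ee_rot: [[-0.861, -0.508, 0.002], [-0.508, 0.861, 0.001], [-0.002, -0.0, -1.0]]
contact_force: [0.1, 2.8, -0.2]
grip_width: -0.0001
finger_force: 1.3
```

Request:
step_arm(
  deltas=[
    {"translation": [0.01,-0.053,0],"delta_rot": [0,0,-0.17],"fingers": -1},
  ],
)

```text
clock: 21.88
position: [0.5207, 0.0613, 0.0652]
ee_rot: [[-0.846, -0.533, 0.001], [-0.533, 0.846, 0.0], [-0.001, -0.0, -1.0]]
contact_force: [1.2, 3.0, 0.3]
grip_width: 0.0002
finger_force: 1.3
```

Request:
step_arm(
  deltas=[
    {"translation": [0.01,-0.053,0],"delta_rot": [0,0,-0.17],"fingers": -1},
  ],
)

```text
clock: 22.0
position: [0.5216, 0.0586, 0.0651]
ee_rot: [[-0.829, -0.559, 0.001], [-0.559, 0.829, 0.0], [-0.001, -0.001, -1.0]]
contact_force: [0.1, 2.2, -0.1]
grip_width: 0.0
finger_force: 1.3
```

```bash
python3 k.py
```

```text
t 22.0 p [0.5216 0.0586 0.0651] yawx -146.03 tz [ 0.001  0.    -1.   ] F [ 0.07  2.21 -0.14] w 1.1954765202409382e-05 q [  6.4  18.4 -15.4  56.1  -0.  -27.6]
axis->tool C in tool frame mm [87.5 23.  -0.1]
q~ 1.352 F tool [-1.29  1.79  0.14] finger 1.3328740373253822
```

Request:
step_arm(
  deltas=[
    {"translation": [0.01,-0.053,0],"delta_rot": [0,0,-0.17],"fingers": -1},
  ],
)

```text
clock: 22.12
position: [0.5226, 0.056, 0.0651]
ee_rot: [[-0.812, -0.584, 0.001], [-0.584, 0.812, -0.0], [-0.001, -0.001, -1.0]]
contact_force: [-0.9, 3.8, 1.1]
grip_width: 0.0
finger_force: 1.3
```

Request:
step_arm(
  deltas=[
    {"translation": [0.01,-0.053,0],"delta_rot": [0,0,-0.17],"fingers": -1},
  ],
)

```text
clock: 22.25
position: [0.5236, 0.0534, 0.0651]
ee_rot: [[-0.794, -0.608, 0.001], [-0.608, 0.794, -0.0], [-0.001, -0.001, -1.0]]
contact_force: [-0.6, 3.3, 0.6]
grip_width: -0.0
finger_force: 1.7
```

Request:
step_arm(
  deltas=[
    {"translation": [0.01,-0.053,0],"delta_rot": [0,0,-0.17],"fingers": -1},
  ],
)

```text
clock: 22.38
position: [0.5246, 0.0511, 0.0651]
ee_rot: [[-0.776, -0.631, 0.001], [-0.631, 0.776, 0.0], [-0.001, -0.0, -1.0]]
contact_force: [-1.0, 4.9, 2.1]
grip_width: -0.0
finger_force: 2.5
```

Request:
step_arm(
  deltas=[
    {"translation": [0.01,-0.053,0],"delta_rot": [0,0,-0.17],"fingers": -1},
  ],
)

```text
clock: 22.5
position: [0.5256, 0.049, 0.0651]
ee_rot: [[-0.756, -0.654, 0.0], [-0.654, 0.756, 0.001], [-0.001, 0.0, -1.0]]
contact_force: [-3.4, 6.1, 1.9]
grip_width: -0.0006
finger_force: 3.4
```

```bash
python3 k.py; python3 -c "
from h import *
f=[]
for i in range(6):
    arm.camera('side');s=arm.sense();R=np.array(s['ee_rot']);f.append([*(R.T@np.array(s['contact_force'])),s['finger_force']])
print(np.round(f,2),np.mean(f,0))
for d in arm.place_of('sugar_caddy','side'):print(d['p'],atz('side',d['at'],0))"
```

```text
t 22.5 p [0.5256 0.049  0.0651] yawx -139.15 tz [ 0.     0.001 -1.   ] F [-3.45  6.14  1.91] w -0.0005508184398273859 q [  5.3  18.7 -14.9  56.3   0.  -35.5]
axis->tool C in tool frame mm [87.4 23.3 -0.1]
q~ 1.468 F tool [-1.41  6.9  -1.91] finger 3.446819633245468
[[-2.6   5.82 -1.59  2.98]
 [-1.5   5.68 -1.82  2.67]
 [-1.61  5.07 -2.23  2.6 ]
 [-1.84  5.49 -1.38  2.56]
 [-1.89  4.92 -1.4   2.54]
 [-2.55  3.96 -1.92  2.52]] [-1.99754984  5.15444189 -1.72285586  2.64617268]
0.82 [0.60379129 0.02418751 0.        ]
0.71 [ 0.77995869 -0.16952553  0.        ]
0.24 [ 0.37669945 -0.0089734   0.        ]
```

Request:
step_arm(
  deltas=[
    {"translation": [0.004,-0.02,0],"delta_rot": [0,0,-0.07],"fingers": -1},
  ],
)

```text
clock: 22.98
position: [0.5259, 0.0483, 0.065]
ee_rot: [[-0.749, -0.663, 0.0], [-0.663, 0.749, 0.001], [-0.001, 0.001, -1.0]]
contact_force: [-1.6, 6.4, 2.0]
grip_width: 0.0003
finger_force: 3.7
```

```bash
python3 k.py
```

```text
t 22.975 p [0.5259 0.0483 0.065 ] yawx -138.49 tz [ 0.     0.001 -1.   ] F [-1.6   6.44  2.  ] w 0.00029834499256766063 q [  5.2  18.8 -14.8  56.4   0.1 -36.3]
axis->tool C in tool frame mm [87.3 23.6 -0. ]
q~ 1.476 F tool [-3.07  5.88 -1.99] finger 3.687351867556572
```

Request:
step_arm(
  deltas=[
    {"translation": [0,0.1,0],"delta_rot": [0,0,0],"fingers": -1},
    {"translation": [0,0.3,0],"delta_rot": [0,0,0],"fingers": -1},
    {"translation": [0,0.1,-0.4],"delta_rot": [0,0,0],"fingers": -1},
    {"translation": [0,0,-0.8],"delta_rot": [0,0,0],"fingers": -1},
    {"translation": [0.5,0.5,-0.6],"delta_rot": [0,0,0],"fingers": -1},
    {"translation": [0.8,0.5,-0.2],"delta_rot": [0,0,0],"fingers": -1},
    {"translation": [0.9,0.6,0],"delta_rot": [0,0,0],"fingers": -1},
    {"translation": [0.9,0.6,0],"delta_rot": [0,0,0],"fingers": -1},
    {"translation": [0.6,0.4,0],"delta_rot": [0,0,0],"fingers": -1},
    {"translation": [0,0,0],"delta_rot": [0,0,0],"fingers": -1},
  ],
)

```text
clock: 24.22
position: [0.2826, 0.0414, 0.1648]
ee_rot: [[-0.75, -0.662, 0.002], [-0.662, 0.75, -0.001], [-0.001, -0.002, -1.0]]
contact_force: [0.5, -0.5, 0.6]
grip_width: -0.0003
finger_force: 0.0
```

```bash
python3 -c "
from h import *
st();a=save('top','t9.png');b=save('side','s9.png')
for c in('top','side'):
  for n,z in(('knob_post',.095),('sugar_caddy',0)):print(c,n,[(round(d['p'],2),atz(c,d['at'],z).round(4)) for d in arm.place_of(n,c)])
print('home',W(-10,-40),W(-10,-44))
o=np.hstack([cv2.resize(a[130:280,190:340],(400,400),interpolation=cv2.INTER_CUBIC),cv2.resize(b[160:250,205:295],(400,400),interpolation=cv2.INTER_CUBIC)])
cv2.imwrite('pics/f.png',cv2.cvtColor(o,cv2.COLOR_RGB2BGR))"
```

```text
t 24.225 p [0.2826 0.0414 0.1648] yawx -138.56 tz [ 0.002 -0.001 -1.   ] F [ 0.52 -0.53  0.62] w -0.0002944306691518581 q [  8.4  -9.4 -30.8  68.4  -0.1 -33. ]
top knob_post [(0.8, array([0.5426, 0.0381, 0.095 ]))]
top sugar_caddy [(0.55, array([ 0.7715, -0.1746,  0.    ])), (0.54, array([0.6039, 0.0344, 0.    ])), (0.44, array([0.5982, 0.0847, 0.    ]))]
side knob_post [(0.62, array([0.5364, 0.0329, 0.095 ]))]
side sugar_caddy [(0.82, array([ 0.7849, -0.179 ,  0.    ])), (0.69, array([0.5962, 0.0287, 0.    ]))]
home [0.60495982 0.04731945] [0.60573676 0.04339563]
```

View pics/f.png

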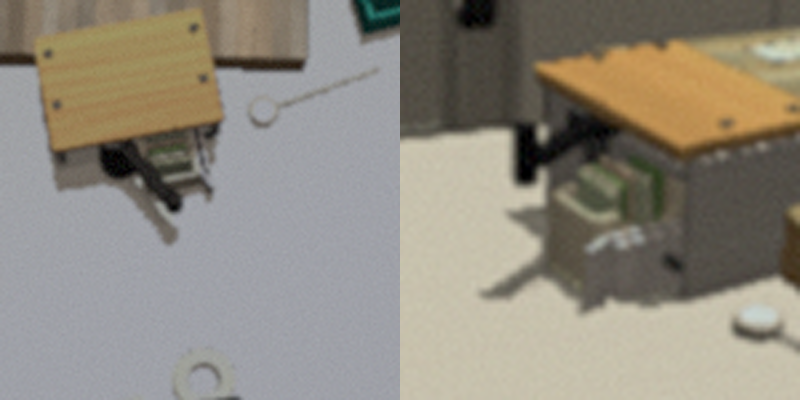

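The final picture shows the caddy under the shelf's front, with its front face at (565,240) unchanged from when it was pushed home. The lever has swung to the right at (170,195), and the arm is clear of everything.

```bash
python3 -c "
from workcell import arm
print(arm.job_done())"
```

```text
the job is handed in; nothing more can be done
None
```

I handed the job in at about 24 s: the white caddy is in the bay against the back stop, the cam knob is turned to about 1.48 rad (6–7 N at the post, snug), the arm is clear and the other things were left alone; no verdict came back.

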